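Turn the back-to-front lint filter cassette round in its housing

TASK

The dryer's lint filter cassette was slid into its grey housing back to front: its pull lip is hidden inside. Using the finger slot in the roof if you like, draw it completely out of the mouth, turn it end for end, and gently slide it back, right way up, fully home against the stops with the pull lip looking out of the mouth. Do not force it, and leave everything else on the counter undisturbed.

Things in the scene. Friction and masses are not known exactly. Their poses are not given: they have to be found in the camera images.
- housing: Grey metal sleeve on a steel plate fixed to the counter. Origin on the counter; +x runs from the open mouth to the closed rear, z up. Offsets in this frame, mm. Plate x -220 to 63, 150 wide, top z 4: it is also the sleeve's level floor. Sleeve x -70 (mouth) to 63 (rear wall's inner face x 59), 63 wide outside, 55 inside, ceiling z 40, roof top z 44; square edges, no lead-in.
- mouth (a point): Middle of the mouth's lower edge, on the plate: x -70, y 0, z 4 mm in the housing's frame; same axes as the housing.
- slot (a point): Mouth-side end of the finger slot in the housing's roof: x -55, y 0, z 44 mm in the housing's frame, same axes. The slot is 36 wide (y -18 to 18) and runs from here to x 59; a 15 mm bridge separates it from the mouth.
- stops (a point): Point on the floor midway between the two end stops inside the sleeve: x 45, y 0, z 4 mm in the housing's frame, same axes. The stops' faces are at x 45 at the left and right, with a 38 mm gap between them that the cassette's lip fits into. Stops and housing are rigid.
- cassette: White plastic box 110 long (x), 52 wide (y), 34 high, 0.1 to 0.25 kg, loose, with a pull lip on its -x end. Origin: centre of its underside. Starts in the sleeve back to front (its +x to the mouth), plain end 1 to 5 mm inside the mouth: sides out of reach. Only friction holds it. Home the right way: its x along the housing's +x, origin at housing x -10, y 0, z 4 mm, +x end on the stops.
- lip (a point): Middle of the outer face of the cassette's pull lip, a block 30 wide, 16 high (z 8 to 24) standing 12 out of the -x end: x -67, y 0, z 16 mm in the cassette's frame. With the cassette home the right way round it is 7 mm outside the mouth.
- hook_wall (a point): Top middle of the upright wall inside the cassette that can be hooked: x 0, y 0, z 34 mm in the cassette's frame. From it to x -51 (lip side) lies an open pocket, 44 wide, floor at z 4; the other half, x 0 to 55, is covered by dark mesh at z 34. At the start the pocket lies under the roof's slot.
- lint_brush: Lint brush 150 long lying beside the housing, loose; origin under its middle. Leave it alone.
- jar: Loose clear jar 44 across, 55 high, beside the housing; origin under its centre. Leave it alone.
- token_stack: Loose stack of tokens, 25 across, 24 high, beside the housing; origin under its centre. Leave it alone.
- detergent: Loose white bottle 76 across, 220 high, at the left; origin under its centre. Leave it alone.
- softener: Loose blue bottle 68 across, 190 high, at the left; origin under its centre. Leave it alone.
- token_bowl: Loose white bowl 110 across, 40 high, at the right; origin under its centre. Leave it alone.
- stain_bar: Loose cardboard soap box 90 x 60 x 30 high, at the right; origin under its centre. Leave it alone.
Things that resemble listed ones, but are neither listed nor needed, are in the scene too. What is shaped like the cassette but pink or yellow is not meant. What is shaped like the housing but blue is not meant.

How it is judged:
By the outcome, as a careful person would: the job done as asked, in the order asked, and still so for the second after the job is handed in, with the robot touching nothing.
It also fails if it takes over 72 s, if anything falls off the work surface, if the arm or the gripper's body presses on something with over 40 N, if the wrist force passes 120 N, or if a joint passes its speed limit or range.

ROBOT

A 6-joint arm with a two-finger parallel gripper is mounted at the origin on the work surface. World frame = base frame: x ahead of the robot, y to its left, z up, the work surface at z = 0. Lengths are in mm, angles in rad, forces in N, time in s.
With the tool pointing down it reaches from about 350 to 875 mm from the base axis. Payload 4.2 kg.
Tool frame: the origin (TCP) lies between the finger pads; the fingertips stand ahead of it and the grasp point (between the pads) lies 11 mm behind it (arm.tcp_to_tips is the z of the fingertips in the tool frame, in mm); z points along the fingers, y is the line along which they close (so a half turn about z gives the same grasp; the last joint's range is limited). The gripper opens to 87 mm and grips with 3 to 60 N. Pads are 19 mm wide; open, the fingers measure 117 mm over their backs; the gripper's body (75 mm by 190 mm) begins 51 mm behind the grasp point.
Start: joints at [-0.977, 0.385, 0.008, 0, -1.194, -0.259], TCP at [205.377, -590.27, 190.55] pointing down, gripper open.
Joint ranges: [-3.14, 3.14], [-1.21, 2.06], [-1.07, 1.41], [-3.16, 2.05], [-2.99, -0.16], [-3.1, 3.1]. Speed limits (rad/s): [2.79, 2.79, 3.14, 3.14, 3.14, 3.14].

INTERFACE

Orientations are given as [roll, pitch, yaw] about the fixed x, y, z axes, in that order (R = Rz(yaw) Ry(pitch) Rx(roll)).
In Python, from rig import sense, optics, arm gives the robot as it stands. The module is installed in compiled form; this text tells all that it offers.
- The arm moves only by the tool carry_out, never from a script. Its argument "motion" is a list of rows, each a list of 7 numbers: the shift along the tool's x, y, z in cm, then the turn, a rotation vector about the tool's x, y, z in rad, then the closure, from -1 (fully open) to 1 (shut). A call has 1 to 12 rows; each row shifts and turns the commanded pose from where the row before left it, along the tool's axes as they then stand; what a row does not reach is not made up. A row lasts 1/10 s, in which the tool goes at most 50 mm and 8.59 degrees, less where a joint would pass 70% of its speed; a pose out of reach is approached as far as the arm can. A call with a gripper value outside its range is refused whole. The fingers move at their own pace and stop on an object; "force" is the grip in N (left out, the last holds). Time passes only in rows, so rows that do not move let the fingers close. It gives the time, the measured TCP pose, the force, the opening and the grip force at its end, in the units of the state.
- sense(): the state, without advancing time (a new reading comes with each control period).
- optics.camera(name): name is "scene" or "top" or "wrist"; returns the picture (400x640x3 uint8, red, green, blue); there is no depth.
- optics.camera_info(name): a dict with "camera_matrix" (3x3 intrinsics, pixels), "R" (3x3) and "t" (3): a world point X has camera coordinates R X + t; the wrist camera has in their place "hand_eye" (4x4, takes a point from camera to tool coordinates, whose origin is the TCP and whose axes are the flange's). Camera axes: x right, y down, z forward; pixel columns grow to the right and rows downward; lengths in mm; the calibration is good to about 2 mm. A picture is of the moment at which its call begins: read the wrist's pose just before it. camera_info takes no time and is no camera call.
- arm.sign_off(): hands the job in; it is judged then, once.
The state is a dict: "clock": time; "qpos": joint angles; "dq": joint speeds; "tau": joint torques, N m; "eef_pos": TCP position; "tool_rot": TCP orientation; "contact_force": force on the tool from outside, world axes, zero at the start; "wrist_torque": the same for the moment, N m; "width": finger opening in mm; "finger_force": force on a finger pad.
Only numpy, scipy, OpenCV 4.12 (cv2) and the standard library are available. Lean on these libraries where they do the work, as an engineer would, in place of code of your own. Each camera call takes 0.05 s, during which the arm holds its last target. There are 200 camera calls.

## Working session

There is one attempt and no reset: what is moved stays moved. The work goes in short steps, Python scripts to look and compute and a tool call to move; the robot and the scene stay as the last step left them, time stands still between calls to the robot, and variables do not carry over. Pictures are saved under pics/ and viewed, at most 10 in all, crops included, and the job is handed in when it is done.

Besides the shell and the picture viewer there is one more tool, called after ">>>" by a JSON object that holds its "api" and its "payload". carry_out: Moves the arm, as the interface text tells. Its arguments: {"type":"object","properties":{"motion":{"type":"array","items":{"type":"array","items":{"type":"number"}}},"force":{"type":"number"}},"required":["motion"]}

```bash
mkdir -p pics
python3 - <<'E'
from rig import sense, optics, arm
import cv2
for n in ["scene","top"]:
    im=optics.camera(n); cv2.imwrite(f"pics/{n}0.png",im[:,:,::-1])
    i=optics.camera_info(n); print(n,i)
print(optics.camera_info("wrist"),arm.tcp_to_tips); print(sense())
E
```

```text
scene {'camera_matrix': array([[391.45291348,   0.        , 316.27699815],
       [  0.        , 391.45291348, 192.60857887],
       [  0.        ,   0.        ,   1.        ]]), 'R': array([[ 0.80970655,  0.58661393,  0.01610587],
       [ 0.37857025, -0.50117828, -0.77814195],
       [-0.448397  ,  0.63616383, -0.62788192]]), 't': array([-415.25111147, -149.67893925, 1486.67991125])}
top {'camera_matrix': array([[386.12790853,   0.        , 316.32406336],
       [  0.        , 386.12790853, 197.68411066],
       [  0.        ,   0.        ,   1.        ]]), 'R': array([[-0.01651617, -0.999801  , -0.01118864],
       [-0.99465248,  0.01757004, -0.10177299],
       [ 0.10194932,  0.00944791, -0.99474473]]), 't': array([  12.79672401,  538.94741687, 1201.04895388])}
{'camera_matrix': array([[296.77530132,   0.        , 313.5943323 ],
       [  0.        , 296.77530132, 206.25120951],
       [  0.        ,   0.        ,   1.        ]]), 'hand_eye': array([[-4.15633491e-04, -9.64916889e-01, -2.62555184e-01,
         7.29985409e+01],
       [ 9.99999892e-01, -3.45884266e-04, -3.11873014e
[... 187 characters left out ...]
0000000e+00]])} 8.0
{'clock': 0.1, 'qpos': array([-9.77430515e-01,  3.85472370e-01,  6.77100109e-03, -4.10900591e-04,
       -1.19399230e+00, -2.58606698e-01]), 'dq': array([ 0.00103132, -0.00052745,  0.00259011,  0.00098058, -0.00090965,
       -0.00230153]), 'tau': array([-6.85513187e-04, -3.91689241e+01,  1.87935251e+01,  4.23187584e+00,
        1.34957748e-02, -7.62407626e-05]), 'eef_pos': array([ 205.15536697, -589.74286484,  189.58035112]), 'tool_rot': array([ 3.13966074e+00, -1.16131584e-04, -2.80698498e+00]), 'contact_force': array([-0.0092819 , -0.19729947, -0.49305615]), 'wrist_torque': array([-0.04760497,  0.02477085, -0.00798776]), 'finger_force': 0.0, 'width': 87.00346868861571}
```

View pics/top0.png

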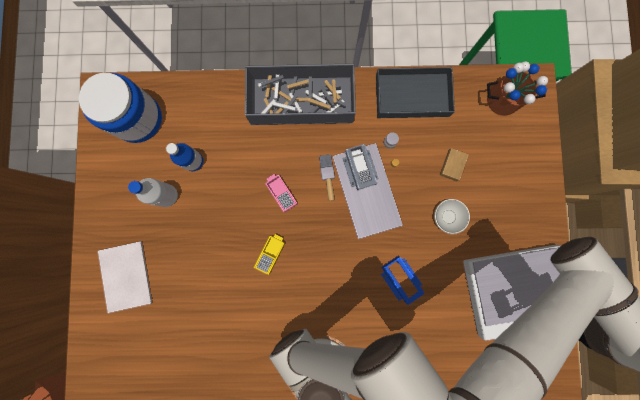

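View pics/scene0.png

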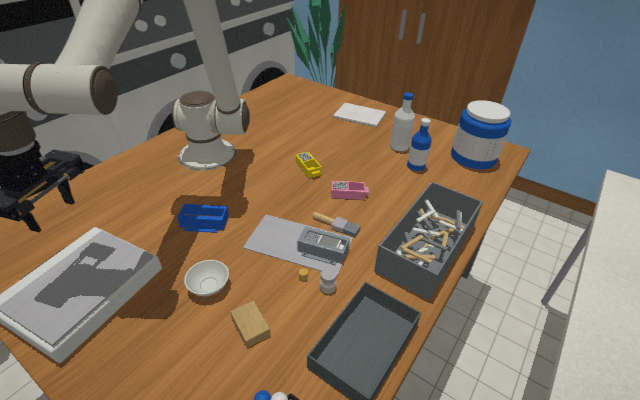

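The top view shows the plate from about (335,160) to (402,235), with the sleeve at about (360,167) and its mouth towards the robot. The brush is at (328,178), the jar at (392,140) and the tokens at (395,162). I'll measure the plate.

```bash
cat > h.py <<'E'
import numpy as np, cv2
from scipy.spatial.transform import Rotation as Ro
from rig import sense, optics, arm
def ray(name,uv,z,pose=None):
    i=optics.camera_info(name); K=i["camera_matrix"]
    uv=np.atleast_2d(uv).astype(float); d=np.c_[uv,np.ones(len(uv))]@np.linalg.inv(K).T
    if name=="wrist":
        H=i["hand_eye"]; p,R=pose; W=R@H[:3,:3]; c=R@H[:3,3]+p
    else:
        W=i["R"].T; c=-W@i["t"]
    d=d@W.T
    return c+d*((z-c[2])/d[:,2])[:,None]
def proj(name,X,pose=None):
    i=optics.camera_info(name); K=i["camera_matrix"]; X=np.atleast_2d(X)
    if name=="wrist":
        H=i["hand_eye"]; p,R=pose; C=((X-p)@R-H[:3,3])@H[:3,:3]
    else: C=X@i["R"].T+i["t"]
    q=C@K.T; return q[:,:2]/q[:,2:]
def tool():
    s=sense(); return s["eef_pos"],Ro.from_euler("xyz",s["tool_rot"]).as_matrix()
E
python3 - <<'E'
from h import *
im=cv2.imread("pics/top0.png"); hsv=cv2.cvtColor(im,cv2.COLOR_BGR2HSV)
print(hsv[210,370],hsv[165,345],hsv[150,340],hsv[170,320])
m=((hsv[:,:,1]<60)&(hsv[:,:,2]>110)).astype(np.uint8); m[:, :300]=0; m[:135]=0; m[245:]=0; m[:,430:]=0
m=cv2.morphologyEx(m,cv2.MORPH_OPEN,np.ones((3,3)))
c=max(cv2.findContours(m,0,2)[0],key=cv2.contourArea); print(cv2.contourArea(c))
X=ray("top",c[:,0],4)[:,:2].astype(np.float32)
r=cv2.minAreaRect(X); print(r,cv2.boxPoints(r), cv2.boxPoints(cv2.minAreaRect(c)))
cv2.imwrite("pics/crop.png",cv2.resize(im[120:250,300:430],None,fx=4.5,fy=4.5,interpolation=2))
E
```

```text
[143  13 181] [112  28 135] [ 13 164 151] [ 10  93 131]
3738.0
((567.2029418945312, -159.13491821289062), (290.7298889160156, 150.11932373046875), 15.958910942077637) [[ 406.80298  -126.93591 ]
 [ 448.078    -271.2695  ]
 [ 727.6029   -191.33392 ]
 [ 686.3279    -47.000336]] [[331.13226 153.66005]
 [375.53168 139.74382]
 [402.28217 225.09068]
 [357.88275 239.00691]]
```

View pics/crop.png

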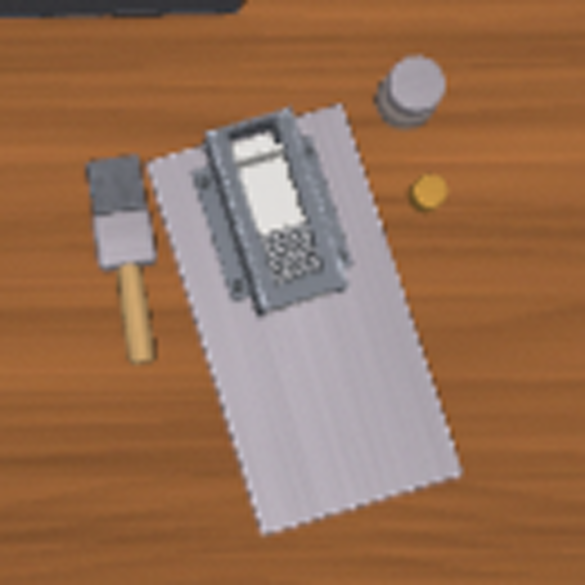

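The crop shows the sleeve with its slot (white pocket and mesh visible through it) and its mouth towards the robot, edge near crop (305,300). The rectangle fit gives a plate width of 150.1 (150 expected) and a yaw of about 16°. From the near edge the origin is about (639,-139). I'll move above the slot and check with the wrist camera.

>>> {"api": "carry_out", "payload": {"motion": [[-2,1,0,0,0,0,1],[-4.4,2.2,0,0,0,0,1],[-4.4,2.2,0,0,0,0,1],[-4.4,2.2,0,0,0,0,1],[-4.4,2.2,0,0,0,0,1],[-4.4,2.2,0,0,0,0,1],[-4.4,2.2,0,0,0,0,1],[-4.4,2.2,0,0,0,0,1],[-4.4,2.2,0,0,0,0,1],[-4.4,2.2,0,0,0,0,1],[-4.4,2.2,0,0,0,0,1],[-4.4,2.2,0,0,0,0,1]], "force": 20}}

```text
clock: 1.3
eef_pos: [599.4, -184.8, 190.2]
tool_rot: [3.141, -0.001, -2.807]
contact_force: [0.5, -0.9, -0.1]
width: 2.5
finger_force: 0.0
```

>>> {"api": "carry_out", "payload": {"motion": [[-4,2,0,0,0,0,1],[-2.2,1.1,0,0,0,0,1],[0,0,0,0,0,-0.138,1],[0,0,0,0,0,-0.138,1],[0,0,0,0,0,-0.138,1],[0,0,0,0,0,-0.138,1],[0,0,0,0,0,-0.138,1],[0,0,0,0,0,-0.138,1],[0,0,0,0,0,-0.138,1],[0,0,0,0,0,-0.138,1],[0,0,0,0,0,-0.138,1],[0,0,0,0,0,-0.138,1]]}}

```text
clock: 2.5
eef_pos: [646.6, -136.9, 189.8]
tool_rot: [3.14, 0.0, -1.421]
contact_force: [-0.3, -1.0, 0.1]
width: 0.3
finger_force: 0.0
```

>>> {"api": "carry_out", "payload": {"motion": [[0,0,0,0,0,-0.137,1],[0,0,0,0,0,0,1],[0,0,0,0,0,0,1]]}}

```text
clock: 2.8
eef_pos: [646.7, -136.9, 190.1]
tool_rot: [3.141, 0.0, -1.293]
contact_force: [0.0, -0.7, -0.3]
width: 0.4
finger_force: 0.0
```

Run:
```python
from h import *
pose=tool(); im=optics.camera("wrist"); cv2.imwrite("pics/w1.png",im[:,:,::-1]); np.savez("w1.npz",p=pose[0],R=pose[1])
s=sense(); print({k:s[k] for k in("clock","eef_pos","tool_rot","width","qpos","contact_force")})
```

```text
{'clock': 2.85, 'eef_pos': array([ 646.78114243, -136.98936451,  190.17299964]), 'tool_rot': array([ 3.14093525e+00,  2.95745308e-04, -1.29233173e+00]), 'width': 0.583638580509764, 'qpos': array([ 3.53401430e-02,  4.47311549e-01,  1.05799851e-01, -1.36645529e-04,
       -1.22999390e+00,  2.43170271e-01]), 'contact_force': array([-0.38432774, -0.08405641, -0.1924593 ])}
```

View pics/w1.png

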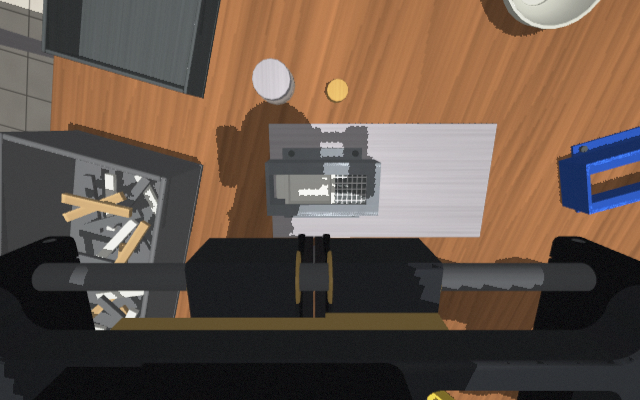

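The wrist view shows the sleeve at (265–380, 160–217), the pocket at (300,187), the mesh at (350,187) and the plate edges at row 124 and column ~490. I'll check the pose estimate by projecting it.

Run:
```python
from h import *
d=np.load("w1.npz"); P=(d["p"],d["R"])
# corners measured: plate near corner (-220,-75), plate far corner (63,-75), roof z44 mouth corners/back
g=cv2.imread("pics/w1.png"); hsv=cv2.cvtColor(g,cv2.COLOR_BGR2HSV)
a=np.radians(15.96); o=np.array([638.9,-138.6]); c,s=np.cos(a),np.sin(a)
H=lambda X:np.c_[o[0]+c*X[:,0]-s*X[:,1],o[1]+s*X[:,0]+c*X[:,1],X[:,2]]
X=np.array([[-220,-75,4],[63,-75,4],[-70,-31.5,44],[-70,31.5,44],[63,-31.5,44],[63,31.5,44],[-55,-18,44],[-55,18,44],[-12,0,38]],float)
print(np.c_[X,proj("wrist",H(X),P)].round(1))
# plate edge points: saturation transition
S=hsv[:,:,1].astype(int)
top=[(u,next(v for v in range(100,160) if S[v,u]<60)) for u in range(400,490,10)]
rt=[(next(u for u in range(520,440,-1) if S[v,u]<60),v) for v in range(130,232,8)]
for n,q in(("top",top),("right",rt)):
    W=ray("wrist",q,4,P)[:,:2]-o; L=np.c_[W@[c,s],W@[-s,c]]; print(n,L.round(1).tolist())
cv2.imwrite("pics/c2.png",cv2.resize(g[110:245,245:400],None,fx=5,fy=4,interpolation=cv2.INTER_CUBIC))
```

```text
[[-220.   -75.     4.   497.5  122.4]
 [  63.   -75.     4.   267.7  122.6]
 [ -70.   -31.5   44.   380.8  161.8]
 [ -70.    31.5   44.   377.7  214.8]
 [  63.   -31.5   44.   264.   161.9]
 [  63.    31.5   44.   266.4  214.9]
 [ -55.   -18.    44.   367.   173.6]
 [ -55.    18.    44.   365.6  203.8]
 [ -12.     0.    38.   329.2  187.9]]
top [[-100.0, -73.2], [-112.4, -73.2], [-124.7, -73.2], [-137.0, -73.2], [-149.2, -74.3], [-161.7, -73.1], [-174.0, -73.1], [-186.4, -73.1], [-198.7, -73.1]]
right [[-218.3, -65.9], [-218.6, -56.3], [-218.9, -46.5], [-218.0, -36.5], [-218.3, -26.4], [-218.6, -16.2], [-218.9, -5.8], [-217.9, 4.7], [-218.2, 15.4], [-218.5, 26.2], [-218.8, 37.2], [-217.8, 48.3], [-218.1, 59.6]]
```

View pics/c2.png

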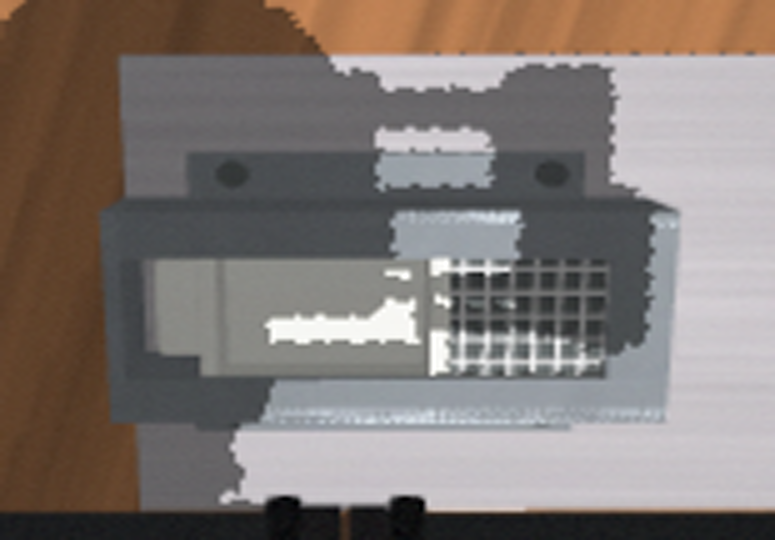

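The pose agrees within about 1 mm. The wall face is at housing x ≈ -14, and the TCP is already at housing x 8. I'll lower the closed fingers into the pocket.

>>> {"api": "carry_out", "payload": {"motion": [[-0.13,0,2,0,0,0,1],[0,0,4,0,0,0,1],[0,0,4,0,0,0,1],[0,0,2.5,0,0,0,1],[0,0,1.5,0,0,0,1],[0,0,1.4,0,0,0,1],[0,0,1.4,0,0,0,1],[0,0,0,0,0,0,1]]}}

```text
clock: 3.65
eef_pos: [645.2, -135.6, 20.4]
tool_rot: [3.138, 0.001, -1.291]
contact_force: [-0.0, -0.2, -0.2]
width: 0.5
finger_force: 0.0
```

>>> {"api": "carry_out", "payload": {"motion": [[0,0.2,0,0,0,0,1],[0,0.3,0,0,0,0,1],[0,0.4,0,0,0,0,1],[0,0.4,0,0,0,0,1],[0,0.4,0,0,0,0,1],[0,0.4,0,0,0,0,1],[0,0.4,0,0,0,0,1]]}}

```text
clock: 4.35
eef_pos: [622.2, -142.8, 22.7]
tool_rot: [-3.141, -0.0, -1.29]
contact_force: [0.4, 0.0, 0.4]
width: 0.2
finger_force: 0.0
```

>>> {"api": "carry_out", "payload": {"motion": [[0,0.4,0,0,0,0,1],[0,0.4,0,0,0,0,1],[0,0.4,0,0,0,0,1],[0,0.4,0,0,0,0,1],[0,0.3,0,0,0,0,1],[0,0,0,0,0,0,1]]}}

```text
clock: 4.95
eef_pos: [603.9, -148.1, 22.6]
tool_rot: [3.141, 0.0, -1.29]
contact_force: [0.3, 0.3, 0.1]
width: 0.5
finger_force: 0.0
```

Run:
```python
from h import *
s=sense(); print(s["eef_pos"],s["contact_force"])
im=optics.camera("top")[:,:,::-1]; cv2.imwrite("pics/t2.png",cv2.resize(im[120:250,300:430],None,fx=4.5,fy=4.5,interpolation=2))
```

```text
[ 603.87533346 -148.07728552   22.56455621] [0.26662835 0.25844144 0.07679722]
```

View pics/t2.png

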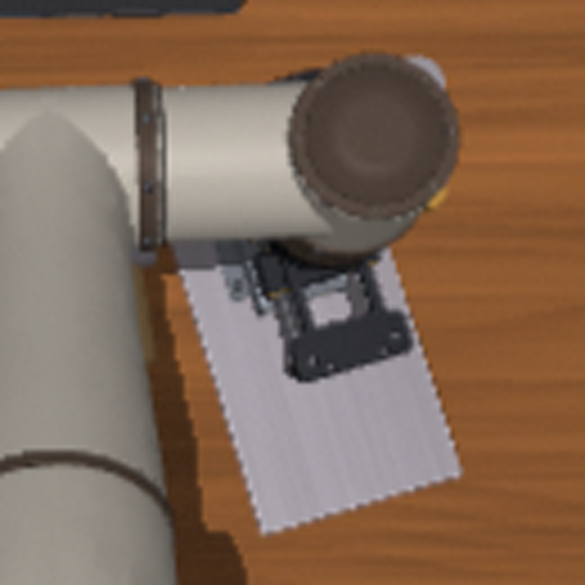

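The arm hides the cassette in this view. The pull reached housing x -36 with no jam. I'll lift, move out, turn and look.

>>> {"api": "carry_out", "payload": {"motion": [[0,-0.3,0,0,0,0,1],[0,0,-2,0,0,0,1],[0,0,-4,0,0,0,1],[0,0,-4.5,0,0,0,1],[0,3,-2,0,0,0,0],[0,3.6,0,0,0,0,-1]]}}

```text
clock: 5.6
eef_pos: [547.1, -165.6, 151.6]
tool_rot: [-3.133, -0.004, -1.288]
contact_force: [0.6, -0.8, -0.5]
width: 9.7
finger_force: 0.0
```

>>> {"api": "carry_out", "payload": {"motion": [[0,0,0,0,0,0.143,-1],[0,0,0,0,0,0.143,-1],[0,0,0,0,0,0.143,-1],[0,0,0,0,0,0.143,-1],[0,0,0,0,0,0.143,-1],[0,0,0,0,0,0.143,-1],[0,0,0,0,0,0.143,-1],[0,0,0,0,0,0.143,-1],[0,0,0,0,0,0.143,-1],[0,0,0,0,0,0.143,-1],[0,0,0,0,0,0.143,-1],[0,0,0,0,0,0,-1]]}}

```text
clock: 6.8
eef_pos: [544.1, -165.3, 147.6]
tool_rot: [-3.142, 0.0, -2.862]
contact_force: [0.1, -1.0, 0.3]
width: 86.7
finger_force: 0.0
```

Run:
```python
from h import *
pose=tool(); im=optics.camera("wrist"); cv2.imwrite("pics/w3.png",im[:,:,::-1]); np.savez("w3.npz",p=pose[0],R=pose[1])
s=sense(); print(s["eef_pos"],s["tool_rot"],s["width"])
```

```text
[ 544.09660691 -165.36506198  147.60560523] [-3.14149333e+00  2.50666340e-04 -2.85976264e+00] 86.89810766009084
```

View pics/w3.png

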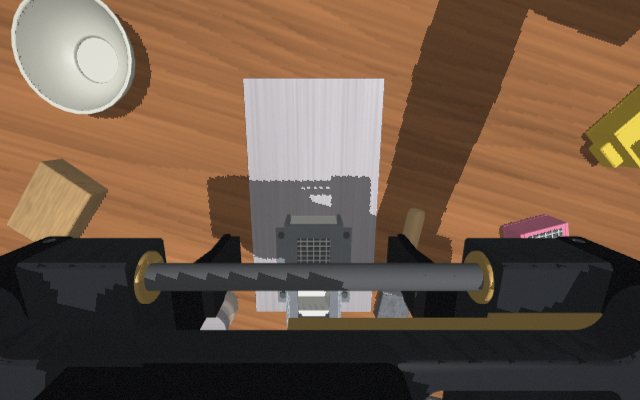

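```bash
cat >> h.py <<'E'
a=np.radians(15.96); o=np.array([638.9,-138.6])+[-.0,.73]; c_,s_=np.cos(a),np.sin(a)
def H(X): X=np.atleast_2d(X).astype(float); return np.c_[o[0]+c_*X[:,0]-s_*X[:,1],o[1]+s_*X[:,0]+c_*X[:,1],X[:,2]]
def inv(W): W=np.atleast_2d(W); D=W[:,:2]-o; return np.c_[D@[c_,s_],D@[-s_,c_],W[:,2]]
E
python3 - <<'E'
from h import *
d=np.load("w3.npz"); P=(d["p"],d["R"]); print(inv(P[0]))
X=np.array([[-220,-75,4],[-220,75,4],[-70,-31.5,44],[-70,31.5,44],[-55,0,44],[-70,0,44],[-107,0,38],[-69,0,38]])
print(np.c_[X,proj("wrist",H(X),P)].round(1))
g=cv2.imread("pics/w3.png"); cv2.imwrite("pics/c3.png",cv2.resize(g[170:330,240:390],None,fx=5,fy=3.7,interpolation=cv2.INTER_CUBIC))
E
```

```text
[[-98.68023641  -0.32479611 147.55265545]]
[[-220.   -75.     4.   242.1   77.9]
 [-220.    75.     4.   384.5   78. ]
 [ -70.   -31.5   44.   283.4  225.3]
 [ -70.    31.5   44.   343.1  225.3]
 [ -55.     0.    44.   313.3  238.6]
 [ -70.     0.    44.   313.3  225.3]
 [-107.     0.    38.   313.3  189.8]
 [ -69.     0.    38.   313.3  224.4]]
```

View pics/c3.png

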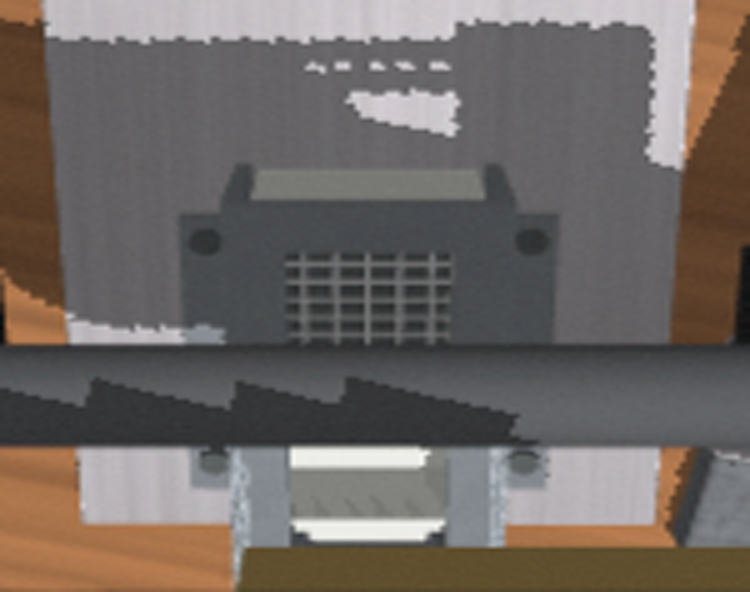

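Run:
```python
from h import *
d=np.load("w3.npz"); P=(d["p"],d["R"])
for v in (216,224,238,263,291,296,310,316,317,311.5): print(v, [inv(ray("wrist",[[313,v]],z,P))[0,0].round(1) for z in (4,8,38,44)])
im=optics.camera("scene")[:,:,::-1]; cv2.imwrite("pics/s4.png",cv2.resize(im[190:290,230:380],None,fx=5.3,fy=5.3,interpolation=2))
```

```text
216 [np.float64(-68.0), np.float64(-69.2), np.float64(-78.4), np.float64(-80.3)]
224 [np.float64(-58.0), np.float64(-59.3), np.float64(-69.4), np.float64(-71.5)]
238 [np.float64(-40.1), np.float64(-41.6), np.float64(-53.4), np.float64(-55.7)]
263 [np.float64(-6.9), np.float64(-8.9), np.float64(-23.6), np.float64(-26.5)]
291 [np.float64(32.1), np.float64(29.7), np.float64(11.6), np.float64(7.9)]
296 [np.float64(39.3), np.float64(36.8), np.float64(18.1), np.float64(14.3)]
310 [np.float64(59.9), np.float64(57.2), np.float64(36.6), np.float64(32.4)]
316 [np.float64(68.9), np.float64(66.1), np.float64(44.6), np.float64(40.4)]
317 [np.float64(70.4), np.float64(67.6), np.float64(46.0), np.float64(41.7)]
311.5 [np.float64(62.2), np.float64(59.4), np.float64(38.6), np.float64(34.4)]
```

View pics/s4.png

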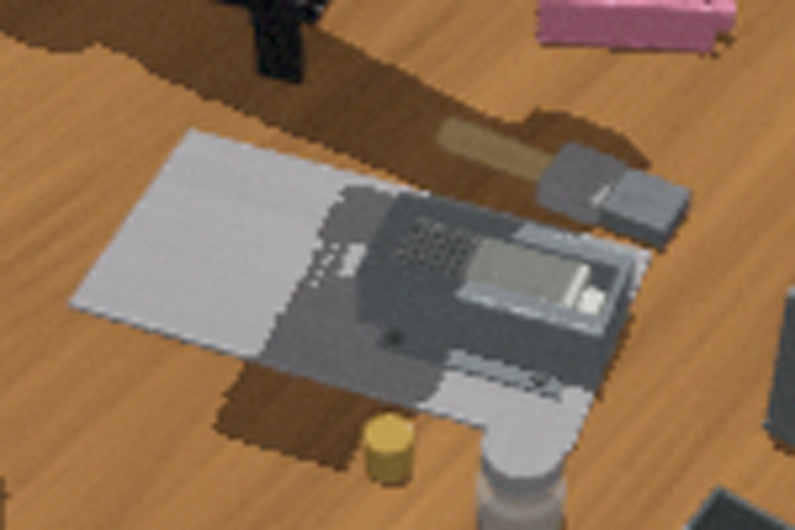

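The cassette has not moved. Its wall is still at housing x ≈ -14, and the scene view shows the pocket in its original place at crop (530,270). I'll hook again, checking at each stage.

>>> {"api": "carry_out", "payload": {"motion": [[0,0,-1,0,0,-0.143,1],[0,0,0,0,0,-0.143,1],[0,0,0,0,0,-0.143,1],[0,0,0,0,0,-0.143,1],[0,0,0,0,0,-0.143,1],[0,0,0,0,0,-0.143,1],[0,0,0,0,0,-0.143,1],[0,0,0,0,0,-0.143,1],[0,0,0,0,0,-0.143,1],[0,0,0,0,0,-0.143,1],[0,0,0,0,0,-0.143,1],[0,-2,0,0,0,0,1]]}}

```text
clock: 8.1
eef_pos: [561.8, -160.2, 158.0]
tool_rot: [3.141, 0.0, -1.286]
contact_force: [1.1, 0.0, -0.1]
width: 2.6
finger_force: 0.0
```

>>> {"api": "carry_out", "payload": {"motion": [[0,-4.5,0,0,0,0,1],[0,-4.2,0,0,0,0,1],[0,0,0,0,0,0,1],[0,0,0,0,0,0,1]]}}

```text
clock: 8.5
eef_pos: [646.7, -135.3, 156.3]
tool_rot: [3.14, 0.001, -1.288]
contact_force: [-0.3, -0.2, -0.4]
width: 0.1
finger_force: 0.0
```

Run:
```python
from h import *
s=sense(); print(s["clock"],inv(s["eef_pos"]),s["tool_rot"],s["width"])
```

```text
8.5 [[  8.1618877    0.29719096 156.34796733]] [ 3.13973643e+00  6.76097715e-04 -1.28757265e+00] 0.11033855654821667
```

>>> {"api": "carry_out", "payload": {"motion": [[0,0,3,0,0,0,1],[0,0,4,0,0,0,1],[0,0,3,0,0,0,1],[0,0,1.5,0,0,0,1],[0,0,1.1,0,0,0,1],[0,0,1,0,0,0,1],[0,0,0,0,0,0,1],[0,0,0,0,0,0,1]]}}

```text
clock: 9.3
eef_pos: [647.1, -135.9, 22.5]
tool_rot: [-3.14, -0.001, -1.289]
contact_force: [0.1, 0.5, -0.3]
width: 0.5
finger_force: 0.0
```

Run:
```python
from h import *
s=sense(); print(s["clock"],inv(s["eef_pos"]),s["contact_force"],s["width"])
cv2.imwrite("pics/s5.png",optics.camera("scene")[:,:,::-1])
X=np.array([[x,y,z] for x,y,z in [(8,0,44),(-70,0,44),(-55,0,44),(59,0,44)]]); print(proj("scene",H(X)))
```

```text
9.3 [[ 8.37966576 -0.39453774 22.48118317]] [ 0.14864601  0.45180088 -0.32380331] 0.4540977174916274
[[326.91309004 239.19263202]
 [300.70012791 232.08650084]
 [305.66704756 233.43299431]
 [344.58182813 243.98249018]]
```

>>> {"api": "carry_out", "payload": {"motion": [[0,0.3,0,0,0,0,1],[0,0.4,0,0,0,0,1],[0,0.4,0,0,0,0,1],[0,0.4,0,0,0,0,1],[0,0.4,0,0,0,0,1]]}}

```text
clock: 9.85
eef_pos: [627.9, -141.1, 21.7]
tool_rot: [-3.142, 0.0, -1.29]
contact_force: [1.5, 0.4, 0.1]
width: 0.3
finger_force: 0.0
```

Run:
```python
from h import *
s=sense(); print(s["clock"],inv(s["eef_pos"]),s["contact_force"])
im=optics.camera("scene")[:,:,::-1]; cv2.imwrite("pics/s6.png",im)
A=cv2.imread("pics/s5.png")
both=np.vstack([cv2.resize(k[215:285,285:375],None,fx=8,fy=4.2,interpolation=2) for k in (A,im)]); cv2.imwrite("pics/s56.png",both)
```

```text
9.85 [[-11.43604817  -0.11981728  21.67693837]] [1.46684702 0.44108271 0.14750406]
```

View pics/s56.png

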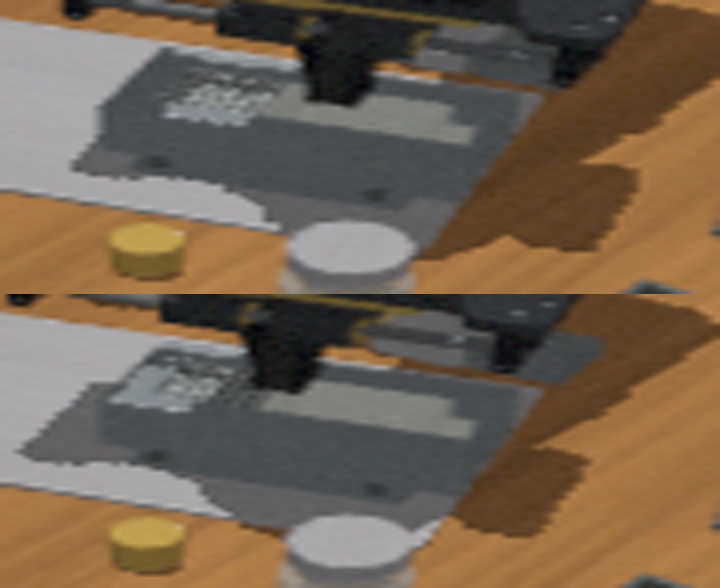

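The scene view shows the finger at crop (340,70–105) and then at (285,380). The cassette's pocket, right end at x≈475, is unmoved, and the fingertips seem to end near roof height. I'll move back and feel for the pocket floor.

>>> {"api": "carry_out", "payload": {"motion": [[0,-0.9,0,0,0,0,1],[0,-1,0,0,0,0,1],[0,0,0,0,0,0,1],[0,0,0.2,0,0,0,1],[0,0,0.2,0,0,0,1],[0,0,0,0,0,0,1]]}}

```text
clock: 10.5
eef_pos: [646.0, -135.7, 16.9]
tool_rot: [3.14, 0.0, -1.29]
contact_force: [-0.4, -0.7, -0.4]
width: 0.3
finger_force: 0.0
```

>>> {"api": "carry_out", "payload": {"motion": [[0,0,0.2,0,0,0,1],[0,0,0,0,0,0,1]]}}

```text
clock: 10.7
eef_pos: [646.2, -135.8, 15.2]
tool_rot: [3.141, 0.0, -1.29]
contact_force: [0.1, 0.3, 0.3]
width: 0.5
finger_force: 0.0
```

>>> {"api": "carry_out", "payload": {"motion": [[0,0,0.2,0,0,0,1],[0,0,0,0,0,0,1]]}}

```text
clock: 10.9
eef_pos: [646.4, -135.8, 13.3]
tool_rot: [3.141, 0.0, -1.29]
contact_force: [-0.6, 1.2, 0.1]
width: 0.4
finger_force: 0.0
```

>>> {"api": "carry_out", "payload": {"motion": [[0,0,0.2,0,0,0,1],[0,0,0,0,0,0,1]]}}

```text
clock: 11.1
eef_pos: [646.4, -135.8, 11.3]
tool_rot: [3.141, 0.0, -1.29]
contact_force: [-0.7, -0.9, -0.1]
width: 0.4
finger_force: 0.0
```

>>> {"api": "carry_out", "payload": {"motion": [[0,0,0.2,0,0,0,1],[0,0,0,0,0,0,1]]}}

```text
clock: 11.3
eef_pos: [646.4, -135.7, 9.2]
tool_rot: [3.141, 0.0, -1.29]
contact_force: [0.0, -0.6, -0.4]
width: 0.3
finger_force: 0.0
```

Run:
```python
from h import *
s=sense(); print(s["clock"],inv(s["eef_pos"]),s["contact_force"])
im=optics.camera("scene")[:,:,::-1]; cv2.imwrite("pics/s7.png",im)
p=s["eef_pos"]
print("tcp",proj("scene",p),"tip",proj("scene",p-[0,0,8]),"roof",proj("scene",[p[0],p[1],44]))
print("near slot edge",proj("scene",H([[8,-18,44]])),"near roof edge",proj("scene",H([[8,-31.5,44]])))
v=im.max(2)
for r in range(226,256): print(r,v[r,312:346].tolist())
```

```text
11.3 [[ 7.75753890e+00 -2.58356972e-03  9.20604626e+00]] [ 0.01038211 -0.56627522 -0.41244738]
tcp [[326.42255019 247.84374195]] tip [[326.33117856 249.78959343]] roof [[326.82980843 239.17076532]]
near slot edge [[324.79584696 243.62890327]] near roof edge [[323.17322309 247.02879614]]
226 [30, 35, 35, 33, 34, 31, 30, 36, 31, 55, 85, 62, 64, 52, 30, 37, 33, 34, 30, 29, 28, 32, 35, 33, 48, 82, 86, 138, 150, 96, 97, 95, 93, 76]
227 [143, 132, 64, 33, 28, 37, 34, 30, 34, 37, 63, 40, 29, 33, 36, 26, 38, 29, 33, 36, 33, 37, 34, 40, 58, 84, 75, 114, 102, 100, 99, 93, 83, 75]
228 [161, 166, 159, 155, 140, 127, 64, 33, 29, 34, 31, 23, 26, 38, 30, 33, 32, 27, 37, 34, 32, 33, 30, 40, 54, 66, 62, 64, 65, 72, 76, 77, 74, 65]
229 [138, 112, 146, 146, 146, 146, 147, 140, 120, 58, 23, 22, 26, 30, 34, 32, 33, 39, 31, 31, 34, 35, 31, 52, 86, 67, 64, 61, 64, 63, 62, 61, 60, 64]
230 [87, 82, 89, 93, 91, 108, 145, 148, 151, 116, 20, 17, 22, 31, 31, 32, 31, 30, 31, 27, 34, 28, 39, 48, 86, 84, 67, 64, 64, 61, 65, 64, 60, 64]
231 [94, 80, 82, 79, 82, 82, 90, 94, 91, 76, 16, 11, 24, 26, 28, 26, 24, 32, 31,
[... 2967 characters left out ...]
[82, 82, 83, 82, 81, 78, 81, 79, 85, 82, 83, 83, 80, 80, 81, 79, 79, 80, 77, 81, 83, 78, 81, 75, 77, 76, 79, 78, 80, 78, 80, 79, 75, 76]
252 [81, 83, 79, 81, 84, 81, 81, 83, 81, 81, 83, 81, 85, 82, 80, 83, 80, 85, 79, 80, 82, 78, 82, 82, 78, 79, 77, 80, 78, 80, 78, 75, 75, 78]
253 [79, 79, 78, 82, 79, 80, 81, 80, 80, 77, 81, 81, 80, 81, 79, 81, 80, 79, 79, 81, 80, 78, 77, 78, 78, 78, 80, 79, 82, 79, 78, 79, 76, 73]
254 [80, 79, 80, 82, 79, 81, 78, 80, 85, 79, 77, 81, 80, 82, 77, 80, 79, 79, 78, 78, 78, 79, 82, 82, 80, 80, 76, 81, 81, 77, 80, 78, 77, 78]
255 [78, 81, 80, 79, 77, 81, 81, 81, 79, 80, 82, 81, 80, 78, 76, 81, 80, 78, 79, 79, 78, 79, 79, 78, 79, 77, 80, 77, 82, 81, 80, 77, 74, 80]
```

The fingertips sit far higher than tcp_to_tips implies. I'll quantify that, both closed and open, from the saved pictures.

Run:
```python
from h import *
# closed s5 (tcp 8.4,-.4,22.5), s7 (7.8,0,9.2): lowest dark row near finger column
for f,t in(("s5",22.5),("s6",21.7),("s7",9.2)):
    v=cv2.imread(f"pics/{f}.png").max(2); 
    x={"s5":8.4,"s6":-11.4,"s7":7.8}[f]
    for y in(-9.5,):
        u=int(round(proj("scene",H([[x,y,44]]))[0,0]))
        col=v[225:260,u-2:u+3].mean(1); b=225+np.where(col<55)[0].max()+1
        zs=np.arange(-10,80,1.); r=proj("scene",H(np.c_[zs*0+x,zs*0+y,zs]))[:,1]
        print(f,u,b,"tip z",np.interp(-b,-r[::1],zs) , "TCP",t)
for y in(-50,50):
    print("open",y,[proj("scene",H([[-98.7,y,z]]))[0].round(1).tolist() for z in(139.6,150,160,170,180,190)])
```

```text
s5 326 240 tip z 50.09771369822528 TCP 22.5
s6 319 238 tip z 50.67914169794231 TCP 21.7
s7 326 243 tip z 38.094127399583286 TCP 9.2
open -50 [[282.9, 215.6], [282.8, 212.6], [282.6, 209.7], [282.5, 206.8], [282.3, 203.8], [282.2, 200.7]]
open 50 [[297.5, 193.0], [297.4, 190.1], [297.4, 187.2], [297.3, 184.3], [297.2, 181.4], [297.2, 178.4]]
```

The tips stand about 28.5 mm above the reported TCP (38, 50 and 175 against TCP 9, 22 and 148), both open and closed. The stated 8 mm is therefore wrong by about 36 mm. For a tip height of 14 mm I need TCP z ≈ -14.5, so I'll descend carefully.

>>> {"api": "carry_out", "payload": {"motion": [[0,0,0.4,0,0,0,1],[0,0,0.4,0,0,0,1],[0,0,0.4,0,0,0,1],[0,0,0,0,0,0,1]]}}

```text
clock: 11.75
eef_pos: [645.9, -135.7, -3.5]
tool_rot: [3.14, 0.001, -1.29]
contact_force: [0.1, 0.0, -0.1]
width: 0.2
finger_force: 0.0
```

>>> {"api": "carry_out", "payload": {"motion": [[0,0,0.4,0,0,0,1],[0,0,0.4,0,0,0,1],[0,0,0.2,0,0,0,1],[0,0,0,0,0,0,1]]}}

```text
clock: 12.15
eef_pos: [646.3, -135.7, -13.0]
tool_rot: [3.141, 0.0, -1.29]
contact_force: [-0.2, -0.4, -0.5]
width: 0.2
finger_force: 0.0
```

>>> {"api": "carry_out", "payload": {"motion": [[0,0.3,0,0,0,0,1],[0,0.4,0,0,0,0,1],[0,0.4,0,0,0,0,1],[0,0.4,0,0,0,0,1],[0,0,0,0,0,0,1]]}}

```text
clock: 12.65
eef_pos: [631.7, -140.1, -12.2]
tool_rot: [3.142, 0.0, -1.29]
contact_force: [0.1, 0.2, 0.7]
width: 0.4
finger_force: 0.0
```

>>> {"api": "carry_out", "payload": {"motion": [[0,0.4,0,0,0,0,1],[0,0.4,0,0,0,0,1],[0,0.4,0,0,0,0,1],[0,0.4,0,0,0,0,1],[0,0.4,0,0,0,0,1],[0,0.4,0,0,0,0,1],[0,0.4,0,0,0,0,1],[0,0,0,0,0,0,1]]}}

```text
clock: 13.45
eef_pos: [604.4, -147.9, -12.4]
tool_rot: [3.141, 0.0, -1.29]
contact_force: [1.1, -0.5, 0.3]
width: 0.1
finger_force: 0.3
```

Run:
```python
from h import *
s=sense(); print(s["clock"],inv(s["eef_pos"]),s["contact_force"])
im=optics.camera("scene")[:,:,::-1]; cv2.imwrite("pics/s8.png",im); A=cv2.imread("pics/scene0.png")
xs=np.arange(-130,-56,4.); 
for z,y in((38,0),(38,-20)):
    uv=proj("scene",H(np.c_[xs,xs*0+y,xs*0+z])).round().astype(int)
    print(np.c_[xs,[im[v,u].max() for u,v in uv],[A[v,u].max() for u,v in uv]].astype(int).tolist())
```

```text
13.45 [[-35.9216747   -0.15354805 -12.42055655]] [ 1.06718206 -0.51963861  0.27464165]
[[-130, 167, 166], [-126, 167, 167], [-122, 167, 166], [-118, 167, 169], [-114, 168, 166], [-110, 168, 168], [-106, 169, 167], [-102, 167, 167], [-98, 122, 167], [-94, 94, 166], [-90, 146, 167], [-86, 137, 168], [-82, 145, 166], [-78, 131, 168], [-74, 126, 169], [-70, 134, 141], [-66, 87, 140], [-62, 82, 142], [-58, 82, 122]]
[[-130, 171, 168], [-126, 170, 169], [-122, 170, 169], [-118, 168, 169], [-114, 170, 168], [-110, 169, 170], [-106, 161, 168], [-102, 108, 168], [-98, 125, 170], [-94, 112, 166], [-90, 192, 168], [-86, 173, 169], [-82, 116, 172], [-78, 201, 170], [-74, 177, 167], [-70, 126, 156], [-66, 88, 141], [-62, 80, 139], [-58, 81, 140]]
```

The cassette now protrudes to about x -102. I'll pull 5 mm more, lift and set up the side grasp.

>>> {"api": "carry_out", "payload": {"motion": [[0,0.3,0,0,0,0,1],[0,0.3,0,0,0,0,1],[0,0,0,0,0,0,1],[0,-0.3,0,0,0,0,1],[0,0,-1.5,0,0,0,1],[0,0,-3,0,0,0,1],[0,0,-3.5,0,0,0,1],[0,2,-1,0,0,0,0],[0,3.2,0,0,0,0,-1]]}}

```text
clock: 14.4
eef_pos: [554.6, -162.9, 79.6]
tool_rot: [-3.137, -0.002, -1.288]
contact_force: [-0.2, -1.4, -0.2]
width: 9.4
finger_force: 0.0
```

>>> {"api": "carry_out", "payload": {"motion": [[0,0,0,0,0,0.143,-1],[0,0,0,0,0,0.143,-1],[0,0,0,0,0,0.143,-1],[0,0,0,0,0,0.143,-1],[0,0,0,0,0,0.143,-1],[0,0,0,0,0,0.143,-1],[0,0,0,0,0,0.143,-1],[0,0,0,0,0,0.143,-1],[0,0,0,0,0,0.143,-1],[0,0,0,0,0,0.143,-1],[0,0,0,0,0,0.143,-1],[0,0,0,0,0,0,-1]]}}

```text
clock: 15.6
eef_pos: [552.0, -162.9, 77.2]
tool_rot: [3.141, -0.001, -2.863]
contact_force: [-0.2, 0.6, -1.0]
width: 86.3
finger_force: 0.0
```

Run:
```python
from h import *
s=sense(); print(s["clock"],inv(s["eef_pos"]),s["tool_rot"],s["width"])
im=optics.camera("scene")[:,:,::-1]; cv2.imwrite("pics/s9.png",im)
xs=np.arange(-130,-56,4.); 
for z,y in((38,-20),):
    uv=proj("scene",H(np.c_[xs,xs*0+y,xs*0+z])).round().astype(int)
    print(np.c_[xs,[im[v,u].max() for u,v in uv]].astype(int).tolist())
```

```text
15.6 [[-90.46452243  -0.14385336  77.22842681]] [ 3.14107343e+00 -1.28963866e-03 -2.86268649e+00] 86.28135035319968
[[-130, 168], [-126, 170], [-122, 170], [-118, 171], [-114, 172], [-110, 169], [-106, 165], [-102, 136], [-98, 108], [-94, 106], [-90, 124], [-86, 102], [-82, 82], [-78, 122], [-74, 103], [-70, 72], [-66, 82], [-62, 77], [-58, 79]]
```

>>> {"api": "carry_out", "payload": {"motion": [[0,0,3,0,0,0,-1],[0,0,3,0,0,0,-1],[0,0,1.8,0,0,0,-1],[0,0,1,0,0,0,-1],[0,0,0.8,0,0,0,-1],[0,0,0,0,0,0,-1]]}}

```text
clock: 16.25
eef_pos: [552.1, -162.9, -19.0]
tool_rot: [3.141, -0.001, -2.862]
contact_force: [1.1, 0.0, -0.4]
width: 86.9
finger_force: 0.0
```

>>> {"api": "carry_out", "payload": {"motion": [[0,0,0,0,0,0,0.5],[0,0,0,0,0,0,1],[0,0,0,0,0,0,1],[0,0,0,0,0,0,1],[0,0,0,0,0,0,1],[0,0,0,0,0,0,1],[0,0,0,0,0,0,1]], "force": 12}}

```text
clock: 16.95
eef_pos: [552.6, -163.0, -18.1]
tool_rot: [-3.141, 0.0, -2.863]
contact_force: [-0.1, -0.4, 2.3]
width: 51.7
finger_force: 12.0
```

>>> {"api": "carry_out", "payload": {"motion": [[0.4,0,0,0,0,0,1],[0.8,0,0,0,0,0,1],[1,0,0,0,0,0,1],[1,0,0,0,0,0,1],[1,0,0,0,0,0,1],[1,0,0,0,0,0,1],[1,0,0,0,0,0,1],[1,0,0,0,0,0,1],[1,0,0,0,0,0,1],[1,0,0,0,0,0,1],[1,0,0,0,0,0,1],[0.4,0,0,0,0,0,1]]}}

```text
clock: 18.15
eef_pos: [449.8, -192.4, -18.2]
tool_rot: [-3.141, 0.0, -2.863]
contact_force: [2.7, -0.4, 2.3]
width: 51.8
finger_force: 12.0
```

Run:
```python
from h import *
s=sense(); print(s["clock"],inv(s["eef_pos"]),s["tool_rot"],s["width"],s["contact_force"],s["finger_force"])
cv2.imwrite("pics/s10.png",optics.camera("scene")[:,:,::-1])
```

```text
18.15 [[-196.81433278   -0.4344033   -18.20691162]] [-3.14143000e+00  3.65255205e-04 -2.86302792e+00] 51.81094023364493 [ 2.69225223 -0.43664478  2.28811112] 11.994110498344526
```

It is fully out, with the lip end at about x -90. I'll grip firmer, lift and turn end for end.

>>> {"api": "carry_out", "payload": {"motion": [[0,0,0,0,0,0,1],[0,0,0,0,0,0,1],[0,0,-0.5,0,0,0,1],[0,0,-1.5,0,0,0,1],[0,0,-2,0,0,0,1],[0,0,-2,0,0,0,1],[0,0,-2,0,0,0,1],[0,0,0,0,0,-0.1,1],[0,0,0,0,0,-0.14,1],[0,0,0,0,0,-0.14,1],[0,0,0,0,0,-0.14,1],[0,0,0,0,0,-0.14,1]], "force": 28}}

```text
clock: 19.4
eef_pos: [447.6, -191.6, 60.0]
tool_rot: [3.136, -0.003, -2.198]
contact_force: [-0.4, 0.2, -1.7]
width: 52.1
finger_force: 28.0
```

>>> {"api": "carry_out", "payload": {"motion": [[0,0,0,0,0,-0.14,1],[0,0,0,0,0,-0.14,1],[0,0,0,0,0,-0.14,1],[0,0,0,0,0,-0.14,1],[0,0,0,0,0,-0.14,1],[0,0,0,0,0,-0.14,1],[0,0,0,0,0,-0.14,1],[0,0,0,0,0,-0.14,1],[0,0,0,0,0,-0.14,1],[0,0,0,0,0,-0.14,1],[0,0,0,0,0,-0.14,1],[0,0,0,0,0,-0.14,1]]}}

```text
clock: 20.6
eef_pos: [447.8, -191.6, 60.0]
tool_rot: [3.14, 0.006, -0.518]
contact_force: [0.5, -0.3, -2.0]
width: 51.6
finger_force: 28.0
```

>>> {"api": "carry_out", "payload": {"motion": [[0,0,0,0,0,-0.14,1],[0,0,0,0,0,-0.14,1],[0,0,0,0,0,-0.14,1],[0,0,0,0,0,-0.14,1],[0,0,0,0,0,-0.14,1],[0,0,0,0,0,-0.1,1],[0,0,0,0,0,0,1],[0,0,0,0,0,0,1]]}}

```text
clock: 21.4
eef_pos: [449.0, -191.8, 60.6]
tool_rot: [-3.14, 0.003, 0.274]
contact_force: [-0.4, -0.2, -1.9]
width: 52.4
finger_force: 28.0
```

Run:
```python
from h import *
s=sense(); print(s["clock"],inv(s["eef_pos"]),s["tool_rot"],s["width"],s["contact_force"],s["finger_force"],s["qpos"])
```

```text
21.4 [[-197.38469       0.32703771   60.61683659]] [-3.13996115e+00  2.95471179e-03  2.74491710e-01] 52.4020240990571 [-0.42567143 -0.24883857 -1.9064302 ] 27.99321658909321 [-7.07248329e-02  3.00510062e-01 -4.94200597e-01 -7.61705222e-04
 -7.79418304e-01  1.91655317e+00]
```

>>> {"api": "carry_out", "payload": {"motion": [[1,0.03,0,0,0,-0.004,1],[3,0,0,0,0,0,1],[3,0,1,0,0,0,1],[2.7,0,2,0,0,0,1],[0,0,2,0,0,0,1],[0,0,1.5,0,0,0,1],[0,0,0.8,0,0,0,1],[0,0,0.3,0,0,0,1],[0,0,0,0,0,0,1]]}}

```text
clock: 22.3
eef_pos: [544.1, -165.6, -14.5]
tool_rot: [3.141, 0.0, 0.281]
contact_force: [-0.3, -0.6, -2.8]
width: 51.8
finger_force: 28.0
```

>>> {"api": "carry_out", "payload": {"motion": [[0,0,0.15,0,0,0,1],[0,0,0.15,0,0,0,1],[0,0,0,0,0,0,1],[0,0,0,0,0,0,1]]}}

```text
clock: 22.7
eef_pos: [544.0, -165.6, -17.1]
tool_rot: [3.141, -0.001, 0.281]
contact_force: [0.5, -0.7, -2.7]
width: 51.5
finger_force: 28.0
```

>>> {"api": "carry_out", "payload": {"motion": [[0,0,0.1,0,0,0,1],[0,0,0.05,0,0,0,1],[0,0,0,0,0,0,1]]}}

```text
clock: 23.0
eef_pos: [544.1, -165.6, -18.2]
tool_rot: [3.141, -0.0, 0.281]
contact_force: [-1.2, 0.4, 4.4]
width: 51.7
finger_force: 28.0
```

Run:
```python
from h import *
s=sense(); print(s["clock"],inv(s["eef_pos"]),s["tool_rot"],s["contact_force"],s["wrist_torque"])
```

```text
23.0 [[-98.76168979  -0.57757647 -18.20047706]] [ 3.14122398e+00 -4.89788882e-04  2.81391614e-01] [-1.23232225  0.38132982  4.37217616] [ 0.17138325  0.61801008 -0.00502288]
```

>>> {"api": "carry_out", "payload": {"motion": [[0,0,0,0,0,0,0],[0,0,0,0,0,0,-1],[0,0,0,0,0,0,-1],[0,0,0,0,0,0,-1],[0,0,0,0,0,0,-1],[-1,0,0,0,0,0.002,-1],[-2,0,0,0,0,0,-1],[-2,0,0,0,0,0,-1],[-2,0,0,0,0,0,-1],[-1,0,0,0,0,0,-1],[0,0,0,0,0,0,-1]]}}

```text
clock: 24.1
eef_pos: [465.3, -187.9, -18.9]
tool_rot: [-3.141, 0.001, 0.278]
contact_force: [0.0, -0.3, -0.9]
width: 87.1
finger_force: 0.0
```

Run:
```python
from h import *
pose=tool(); im=optics.camera("wrist"); cv2.imwrite("pics/w11.png",im[:,:,::-1]); np.savez("w11.npz",p=pose[0],R=pose[1])
im=optics.camera("scene"); cv2.imwrite("pics/s11.png",im[:,:,::-1])
s=sense(); print(s["clock"],inv(s["eef_pos"]),s["tool_rot"],s["contact_force"],s["width"])
# scene: white/cassette profile along x at z=38, y=-24 and y=0
im=im.astype(int)
xs=np.arange(-230,-50,4.)
for y,z in((-22,38),(0,38),(0,20)):
    uv=proj("scene",H(np.c_[xs,xs*0+y,xs*0+z])).round().astype(int)
    print(y,z,[(int(x),int(im[v,u].max())) for x,(u,v) in zip(xs,uv)])
```

```text
24.2 [[-178.21714716   -0.88886908  -18.65743966]] [ 3.14090869e+00 -1.20009611e-03  2.79440444e-01] [0.11459016 0.31346324 0.50807838] 87.14407655514589
-22 38 [(-230, 33), (-226, 34), (-222, 33), (-218, 29), (-214, 34), (-210, 39), (-206, 33), (-202, 32), (-198, 34), (-194, 31), (-190, 31), (-186, 33), (-182, 22), (-178, 27), (-174, 38), (-170, 34), (-166, 107), (-162, 126), (-158, 124), (-154, 127), (-150, 124), (-146, 123), (-142, 129), (-138, 127), (-134, 126), (-130, 118), (-126, 123), (-122, 120), (-118, 107), (-114, 126), (-110, 143), (-106, 200), (-102, 202), (-98, 199), (-94, 177), (-90, 188), (-86, 205), (-82, 149), (-78, 121), (-74, 123), (-70, 142), (-66, 143), (-62, 143), (-58, 142), (-54, 143)]
0 38 [(-230, 62), (-226, 60), (-222, 63), (-218, 58), (-214, 56), (-210, 61), (-206, 59), (-202, 46), (-198, 54), (-194, 58), (-190, 58), (-186, 33), (-182, 30), (-178, 31), (-174, 34), (-170, 77), (-166, 129), (-162, 128), (-158, 131), (-154, 130), (-150, 131), (-146, 131), (-142, 131), (-138, 130), (-134, 117), (-130, 87), (-126, 96), (-122, 85), (-118, 80), (-114, 85), (-110, 86), (-106, 89), (-102, 156), (-98, 135), (-94, 149), (-90, 145), (-86, 149), (-82, 131), (-78, 123), (-74, 129), (-70, 144), (-66, 142), (-62, 141), (-58, 118), (-54, 81)]
0 20 [(-230, 63), (-226, 39), (-222, 48), (-218, 59), (-214, 32), (-210, 57), (-206, 63), (-202, 38), (-198, 40), (-194, 24), (-190, 22), (-186, 32), (-182, 35), (-178, 37), (-174, 125), (-170, 128), (-166, 129), (-162, 128), (-158, 127), (-154, 127), (-150, 127), (-146, 125), (-142, 79), (-138, 84), (-134, 78), (-130, 72), (-126, 83), (-122, 83), (-118, 84), (-114, 148), (-110, 129), (-106, 113), (-102, 145), (-98, 151), (-94, 150), (-90, 200), (-86, 124), (-82, 124), (-78, 123), (-74, 141), (-70, 141), (-66, 141), (-62, 143), (-58, 137), (-54, 141)]
```

Run:
```python
from h import *
d=np.load("w11.npz"); P=(d["p"],d["R"]); im=cv2.imread("pics/w11.png")
for x,z,w in((-62,44,31.5),(-66,44,31.5),(-88,38,26),(-94,38,26),(-100,38,26),(-128,38,26)):
    q=proj("wrist",H([[x,w,z],[x,-w,z]]),P); print(x,z,q.round(1).tolist())
    r=int(round(q[0,1])); 
    if 0<=r<400:
        for u in q[:,0]:
            u=int(round(u)); print("   ",u-9,im[r,max(0,u-9):u+10].max(1).tolist())
```

```text
-62 44 [[231.8, -5.6], [396.9, -5.8]]
-66 44 [[232.6, 6.3], [396.1, 6.1]]
    224 [162, 164, 163, 164, 165, 164, 163, 163, 165, 168, 178, 168, 180, 212, 221, 212, 232, 230, 216]
    387 [166, 166, 196, 195, 170, 167, 166, 170, 167, 161, 160, 161, 160, 160, 163, 161, 161, 162, 161]
-88 38 [[253.0, 71.0], [375.6, 70.9]]
    244 [203, 203, 203, 206, 205, 208, 206, 204, 203, 172, 238, 250, 250, 251, 251, 251, 248, 232, 217]
    367 [247, 251, 251, 250, 249, 248, 238, 193, 202, 203, 204, 203, 203, 206, 207, 206, 205, 206, 207]
-94 38 [[253.8, 86.1], [374.8, 86.0]]
    245 [104, 107, 109, 108, 110, 110, 107, 109, 106, 181, 242, 250, 250, 251, 250, 251, 243, 224, 249]
    366 [242, 251, 251, 250, 250, 248, 242, 224, 205, 204, 203, 204, 203, 206, 205, 207, 204, 206, 206]
-100 38 [[254.5, 100.9], [374.1, 100.8]]
    246 [106, 105, 108, 110, 110, 111, 110, 108, 107, 140, 148, 151, 153, 152, 153, 156, 147, 141, 151]
    365 [185, 249, 251, 250, 250, 248, 246, 236, 190, 203, 203, 203, 204, 206, 208, 206, 205, 205, 206]
-128 38 [[257.8, 165.4], [370.9, 165.3]]
    249 [106, 105, 106, 106, 109, 110, 108, 107, 105, 131, 146, 150, 150, 149, 152, 151, 145, 143, 149]
    362 [143, 148, 151, 153, 152, 151, 148, 142, 114, 110, 107, 107, 106, 109, 108, 107, 108, 108, 109]
```

Wrist measurement: sleeve centre y ≈ 0, cassette y ≈ +0.3 and parallel, with ±1.5 mm clearance. Closing here centres it, so I'll grip gently and start inserting.

>>> {"api": "carry_out", "payload": {"motion": [[0,0,0,0,0,0,0.2],[0,0,0,0,0,0,1],[0,0,0,0,0,0,1],[0,0,0,0,0,0,1],[0,0,0,0,0,0,1],[0,0,0,0,0,0,1],[0.3,0,0,0,0,0,1],[0.4,0,0,0,0,0,1],[0.3,0,0,0,0,0,1],[0,0,0,0,0,0,1]], "force": 10}}

```text
clock: 25.2
eef_pos: [477.4, -184.7, -19.0]
tool_rot: [3.141, -0.001, 0.28]
contact_force: [0.5, 0.3, -0.3]
width: 51.6
finger_force: 10.0
```

>>> {"api": "carry_out", "payload": {"motion": [[0.2,0,0,0,0,0,1],[0.2,0,0,0,0,0,1],[0.2,0,0,0,0,0,1],[0.2,0,0,0,0,0,1],[0,0,0,0,0,0,1]]}}

```text
clock: 25.7
eef_pos: [484.8, -182.5, -19.0]
tool_rot: [3.141, -0.001, 0.279]
contact_force: [-0.6, 0.3, -1.2]
width: 52.0
finger_force: 10.0
```

Run:
```python
from h import *
s=sense(); F=s["contact_force"]; print(s["clock"],inv(s["eef_pos"]),s["tool_rot"],"Fx,Fy hous",F[:2]@[c_,s_],F[:2]@[-s_,c_],F[2],s["wrist_torque"],s["width"],s["finger_force"])
```

```text
25.7 [[-160.38732202   -0.56020433  -18.98603236]] [ 3.14134837e+00 -8.22213696e-04  2.79462477e-01] Fx,Fy hous -0.44492704881186046 0.47620294794698614 -1.2031823561722355 [-0.06619342  0.20706735  0.01565758] 51.98471263527355 9.998918145429343
```

>>> {"api": "carry_out", "payload": {"motion": [[0.3,0.02,0,0,0,0,1],[0.3,0,0,0,0,0,1],[0.3,0,0,0,0,0,1],[0.3,0,0,0,0,0,1],[0,0,0,0,0,0,1]]}}

```text
clock: 26.2
eef_pos: [496.8, -179.3, -19.0]
tool_rot: [3.141, -0.001, 0.28]
contact_force: [0.7, 0.4, -1.5]
width: 51.5
finger_force: 10.0
```

>>> {"api": "carry_out", "payload": {"motion": [[0.5,0,0,0,0,0,1],[0.5,0,0,0,0,0,1],[0.5,0,0,0,0,0,1],[0.5,0,0,0,0,0,1],[0,0,0,0,0,0,1]]}}

```text
clock: 26.7
eef_pos: [516.3, -173.8, -19.0]
tool_rot: [3.141, -0.001, 0.28]
contact_force: [1.0, 0.2, -0.9]
width: 52.0
finger_force: 10.0
```

```bash
cat > st.py <<'E'
from h import *
s=sense(); F=s["contact_force"]; print(s["clock"],inv(s["eef_pos"]).round(2),s["tool_rot"].round(4),"Fx,Fy hous",F[:2]@[c_,s_],F[:2]@[-s_,c_],F[2],s["width"])
im=optics.camera("scene").astype(int); xs=np.arange(-170,60,4.)
for y,z in((0,38),(-16,38)):
    uv=proj("scene",H(np.c_[xs,xs*0+y,xs*0+z])).round().astype(int)
    print(y,z,[(int(x),int(im[v,u].max())) for x,(u,v) in zip(xs,uv)])
E
python3 st.py
```

```text
26.7 [[-127.72   -0.81  -18.99]] [ 3.1411e+00 -1.3000e-03  2.7970e-01] Fx,Fy hous 1.0157839507583064 -0.11029766465056501 -0.9151569459199251 51.989032673293345
0 38 [(-170, 58), (-166, 60), (-162, 60), (-158, 60), (-154, 58), (-150, 59), (-146, 59), (-142, 47), (-138, 57), (-134, 60), (-130, 53), (-126, 79), (-122, 61), (-118, 39), (-114, 35), (-110, 128), (-106, 126), (-102, 130), (-98, 131), (-94, 129), (-90, 131), (-86, 130), (-82, 92), (-78, 92), (-74, 74), (-70, 77), (-66, 77), (-62, 81), (-58, 114), (-54, 105), (-50, 143), (-46, 175), (-42, 112), (-38, 128), (-34, 201), (-30, 151), (-26, 124), (-22, 81), (-18, 83), (-14, 79), (-10, 82), (-6, 81), (-2, 80), (2, 78), (6, 82), (10, 80), (14, 80), (18, 78), (22, 80), (26, 79), (30, 81), (34, 75), (38, 80), (42, 83), (46, 79), (50, 78), (54, 79), (58, 93)]
-16 38 [(-170, 60), (-166, 45), (-162, 62), (-158, 36), (-154, 47), (-150, 67), (-146, 41), (-142, 57), (-138, 67), (-134, 33), (-130, 33), (-126, 26), (-122, 75), (-118, 98), (-114, 49), (-110, 124), (-106, 127), (-102, 126), (-98, 127), (-94, 127), (-90, 127), (-86, 127), (-82, 102), (-78, 72), (-74, 86), (-70, 86), (-66, 73), (-62, 98), (-58, 136), (-54, 141), (-50, 133), (-46, 142), (-42, 144), (-38, 148), (-34, 150), (-30, 146), (-26, 135), (-22, 141), (-18, 135), (-14, 142), (-10, 136), (-6, 130), (-2, 141), (2, 137), (6, 127), (10, 138), (14, 135), (18, 140), (22, 135), (26, 129), (30, 135), (34, 136), (38, 138), (42, 136), (46, 124), (50, 134), (54, 133), (58, 120)]
```

>>> {"api": "carry_out", "payload": {"motion": [[0.5,0,0,0,0,0,1],[0.5,0,0,0,0,0,1],[0.5,0,0,0,0,0,1],[0.5,0,0,0,0,0,1],[0,0,0,0,0,0,1]]}}

```text
clock: 27.25
eef_pos: [535.5, -168.3, -19.0]
tool_rot: [3.141, -0.001, 0.28]
contact_force: [1.1, -0.4, -1.6]
width: 52.0
finger_force: 10.0
```

>>> {"api": "carry_out", "payload": {"motion": [[0.5,0,0,0,0,0,1],[0.5,0,0,0,0,0,1],[0.5,0,0,0,0,0,1],[0.5,0,0,0,0,0,1],[0,0,0,0,0,0,1]]}}

```text
clock: 27.75
eef_pos: [554.8, -162.7, -19.0]
tool_rot: [3.141, -0.001, 0.28]
contact_force: [0.1, 0.9, -0.7]
width: 52.3
finger_force: 10.0
```

```bash
python3 st.py | head -1
```

```text
27.75 [[-87.7   -0.77 -18.97]] [ 3.1411e+00 -1.4000e-03  2.7970e-01] Fx,Fy hous 0.391985926213215 0.8291955904988317 -0.6578359535023006 52.33216144018692
```

>>> {"api": "carry_out", "payload": {"motion": [[0,0,0,0,0,0,0],[0,0,0,0,0,0,-1],[0,0,0,0,0,0,-1],[0,0,0,0,0,0,-1],[-1,0,0,0,0,0,-1],[-2,0,0,0,0,0,-1],[-2,0,0,0,0,0,-1],[-0.6,0,0,0,0,0,0],[0,0,0,0,0,0,1],[0,0,0,0,0,0,1],[0,0,0,0,0,0,1],[0,0,0,0,0,0,1]]}}

```text
clock: 29.0
eef_pos: [500.4, -178.3, -19.0]
tool_rot: [3.141, -0.0, 0.28]
contact_force: [0.5, -0.0, 0.5]
width: 54.8
finger_force: 0.0
```

>>> {"api": "carry_out", "payload": {"motion": [[0,0,0,0,0,0,1],[0,0,0,0,0,0,1],[0,0,0,0,0,0,1]]}}

```text
clock: 29.3
eef_pos: [499.8, -178.3, -19.0]
tool_rot: [-3.142, 0.0, 0.279]
contact_force: [0.2, -0.3, -0.3]
width: 31.5
finger_force: 0.0
```

```bash
python3 st.py
```

```text
29.3 [[-144.9    -0.66  -19.02]] [-3.1416  0.      0.2793] Fx,Fy hous 0.14309589477352208 -0.3420299002119095 -0.26483866767012343 31.497152647246104
0 38 [(-170, 60), (-166, 58), (-162, 55), (-158, 72), (-154, 60), (-150, 42), (-146, 41), (-142, 51), (-138, 83), (-134, 70), (-130, 31), (-126, 39), (-122, 85), (-118, 96), (-114, 95), (-110, 110), (-106, 125), (-102, 125), (-98, 122), (-94, 120), (-90, 124), (-86, 131), (-82, 129), (-78, 130), (-74, 128), (-70, 141), (-66, 141), (-62, 142), (-58, 125), (-54, 108), (-50, 129), (-46, 201), (-42, 161), (-38, 143), (-34, 143), (-30, 139), (-26, 132), (-22, 151), (-18, 140), (-14, 117), (-10, 121), (-6, 147), (-2, 137), (2, 150), (6, 200), (10, 119), (14, 106), (18, 77), (22, 78), (26, 83), (30, 78), (34, 78), (38, 79), (42, 80), (46, 78), (50, 79), (54, 79), (58, 95)]
-16 38 [(-170, 68), (-166, 45), (-162, 63), (-158, 40), (-154, 46), (-150, 41), (-146, 20), (-142, 23), (-138, 49), (-134, 99), (-130, 95), (-126, 98), (-122, 96), (-118, 99), (-114, 101), (-110, 101), (-106, 128), (-102, 129), (-98, 126), (-94, 121), (-90, 125), (-86, 123), (-82, 127), (-78, 127), (-74, 125), (-70, 135), (-66, 143), (-62, 140), (-58, 137), (-54, 137), (-50, 139), (-46, 144), (-42, 144), (-38, 148), (-34, 143), (-30, 139), (-26, 135), (-22, 139), (-18, 137), (-14, 142), (-10, 140), (-6, 127), (-2, 141), (2, 147), (6, 163), (10, 139), (14, 138), (18, 138), (22, 133), (26, 128), (30, 137), (34, 137), (38, 138), (42, 134), (46, 124), (50, 136), (54, 132), (58, 122)]
```

>>> {"api": "carry_out", "payload": {"motion": [[0,0,0,0,0,0,1],[0,0,0,0,0,0,1],[0,0,0,0,0,0,1],[0,0,0,0,0,0,1],[0.7,0,0,0,0,0,1],[0.7,0,0,0,0,0,1],[0.4,0,0,0,0,0,1],[0,0,0,0,0,0,1]]}}

```text
clock: 30.15
eef_pos: [517.9, -173.2, -19.0]
tool_rot: [3.141, -0.0, 0.28]
contact_force: [-0.4, -0.1, -0.4]
width: 0.7
finger_force: 0.0
```

>>> {"api": "carry_out", "payload": {"motion": [[0.3,0,0,0,0,0,1],[0.3,0,0,0,0,0,1],[0.3,0,0,0,0,0,1],[0.3,0,0,0,0,0,1],[0,0,0,0,0,0,1]]}}

```text
clock: 30.65
eef_pos: [529.2, -170.0, -19.0]
tool_rot: [3.141, -0.001, 0.279]
contact_force: [0.2, -0.2, -0.0]
width: 0.2
finger_force: 0.0
```

>>> {"api": "carry_out", "payload": {"motion": [[0.3,0,0,0,0,0,1],[0.3,0,0,0,0,0,1],[0.3,0,0,0,0,0,1],[0.3,0,0,0,0,0,1],[0.3,0,0,0,0,0,1],[0,0,0,0,0,0,1]]}}

```text
clock: 31.25
eef_pos: [543.9, -165.9, -18.9]
tool_rot: [3.141, -0.001, 0.28]
contact_force: [-0.7, 0.3, -1.3]
width: 0.4
finger_force: 0.0
```

```bash
python3 st.py
```

```text
31.25 [[-99.09  -0.82 -18.89]] [ 3.1411e+00 -1.2000e-03  2.7950e-01] Fx,Fy hous -0.6188078257963626 0.5054268234570825 -1.2506927946098971 0.44608888752030484
0 38 [(-170, 64), (-166, 59), (-162, 55), (-158, 59), (-154, 59), (-150, 59), (-146, 59), (-142, 58), (-138, 60), (-134, 60), (-130, 60), (-126, 56), (-122, 58), (-118, 58), (-114, 57), (-110, 59), (-106, 58), (-102, 56), (-98, 43), (-94, 46), (-90, 49), (-86, 24), (-82, 127), (-78, 125), (-74, 125), (-70, 80), (-66, 79), (-62, 80), (-58, 86), (-54, 107), (-50, 130), (-46, 130), (-42, 131), (-38, 131), (-34, 130), (-30, 132), (-26, 131), (-22, 167), (-18, 200), (-14, 137), (-10, 126), (-6, 162), (-2, 140), (2, 146), (6, 133), (10, 151), (14, 147), (18, 125), (22, 118), (26, 146), (30, 160), (34, 186), (38, 120), (42, 80), (46, 79), (50, 82), (54, 80), (58, 91)]
-16 38 [(-170, 61), (-166, 47), (-162, 67), (-158, 41), (-154, 52), (-150, 57), (-146, 44), (-142, 58), (-138, 61), (-134, 46), (-130, 59), (-126, 62), (-122, 60), (-118, 65), (-114, 63), (-110, 43), (-106, 66), (-102, 55), (-98, 31), (-94, 30), (-90, 14), (-86, 25), (-82, 108), (-78, 127), (-74, 129), (-70, 91), (-66, 78), (-62, 81), (-58, 82), (-54, 80), (-50, 89), (-46, 84), (-42, 87), (-38, 95), (-34, 101), (-30, 139), (-26, 136), (-22, 142), (-18, 153), (-14, 144), (-10, 142), (-6, 147), (-2, 141), (2, 144), (6, 149), (10, 138), (14, 138), (18, 140), (22, 139), (26, 128), (30, 141), (34, 148), (38, 137), (42, 138), (46, 126), (50, 137), (54, 136), (58, 121)]
```

>>> {"api": "carry_out", "payload": {"motion": [[0.2,0,0,0,0,0,1],[0.2,0,0,0,0,0,1],[0,0,0,0,0,0,1]]}}

```text
clock: 31.6
eef_pos: [547.0, -164.9, -18.9]
tool_rot: [3.141, -0.0, 0.279]
contact_force: [-0.6, 0.0, 0.7]
width: 0.1
finger_force: 0.5
```

>>> {"api": "carry_out", "payload": {"motion": [[0.1,0,0,0,0,0,1],[0.1,0,0,0,0,0,1],[0,0,0,0,0,0,1]]}}

```text
clock: 31.9
eef_pos: [548.8, -164.3, -18.9]
tool_rot: [3.142, -0.0, 0.279]
contact_force: [-2.6, -0.4, 1.0]
width: 0.8
finger_force: 0.7
```

>>> {"api": "carry_out", "payload": {"motion": [[0.1,0,0,0,0,0,1],[0,0,0,0,0,0,1]]}}

```text
clock: 32.1
eef_pos: [549.8, -164.0, -19.0]
tool_rot: [3.142, -0.0, 0.279]
contact_force: [-0.6, -0.2, 0.2]
width: 0.5
finger_force: 0.7
```

>>> {"api": "carry_out", "payload": {"motion": [[0.1,0,0,0,0,0,1],[0,0,0,0,0,0,1]]}}

```text
clock: 32.3
eef_pos: [550.8, -163.8, -19.0]
tool_rot: [3.142, -0.0, 0.279]
contact_force: [-1.0, -0.5, 1.0]
width: -0.0
finger_force: 0.7
```

TCP is at about x -92 and it is still sliding freely. I'll keep nudging until the force rises.

>>> {"api": "carry_out", "payload": {"motion": [[0.1,0,0,0,0,0,1],[0,0,0,0,0,0,1]]}}

```text
clock: 32.5
eef_pos: [551.8, -163.5, -19.0]
tool_rot: [3.142, -0.0, 0.279]
contact_force: [-2.1, -0.2, 1.9]
width: 0.6
finger_force: 0.6
```

>>> {"api": "carry_out", "payload": {"motion": [[0.1,0,0,0,0,0,1],[0,0,0,0,0,0,1]]}}

```text
clock: 32.7
eef_pos: [552.8, -163.2, -19.0]
tool_rot: [3.142, -0.0, 0.279]
contact_force: [-0.8, -1.0, 0.5]
width: 0.6
finger_force: 0.6
```

>>> {"api": "carry_out", "payload": {"motion": [[0.1,0,0,0,0,0,1],[0,0,0,0,0,0,1]]}}

```text
clock: 32.9
eef_pos: [553.7, -162.9, -19.0]
tool_rot: [3.142, -0.0, 0.279]
contact_force: [-1.8, -0.9, 0.4]
width: 0.2
finger_force: 0.6
```

>>> {"api": "carry_out", "payload": {"motion": [[0.1,0,0,0,0,0,1],[0,0,0,0,0,0,1]]}}

```text
clock: 33.1
eef_pos: [554.7, -162.7, -18.9]
tool_rot: [3.141, -0.0, 0.279]
contact_force: [-1.4, -0.0, 0.5]
width: 0.6
finger_force: 0.6
```

>>> {"api": "carry_out", "payload": {"motion": [[0.1,0,0,0,0,0,1],[0,0,0,0,0,0,1]]}}

```text
clock: 33.3
eef_pos: [555.3, -162.4, -19.0]
tool_rot: [-3.141, 0.0, 0.279]
contact_force: [-2.2, -1.3, 1.0]
width: 0.5
finger_force: 1.0
```

>>> {"api": "carry_out", "payload": {"motion": [[0.05,0,0,0,0,0,1],[0,0,0,0,0,0,1]]}}

```text
clock: 33.5
eef_pos: [555.2, -162.4, -19.0]
tool_rot: [-3.141, 0.001, 0.279]
contact_force: [-3.1, -1.6, 2.0]
width: 0.7
finger_force: 1.7
```

```bash
python3 st.py
```

```text
33.5 [[-87.19  -0.57 -19.  ]] [-3.1412e+00  1.3000e-03  2.7900e-01] Fx,Fy hous -3.3946653480356574 -0.6946496010541752 2.024842516743192 0.6731297146586205
0 38 [(-170, 155), (-166, 73), (-162, 63), (-158, 78), (-154, 55), (-150, 59), (-146, 60), (-142, 57), (-138, 60), (-134, 59), (-130, 62), (-126, 55), (-122, 60), (-118, 57), (-114, 59), (-110, 59), (-106, 56), (-102, 59), (-98, 50), (-94, 50), (-90, 57), (-86, 60), (-82, 35), (-78, 56), (-74, 49), (-70, 80), (-66, 80), (-62, 77), (-58, 80), (-54, 104), (-50, 127), (-46, 129), (-42, 133), (-38, 128), (-34, 130), (-30, 129), (-26, 130), (-22, 130), (-18, 128), (-14, 127), (-10, 170), (-6, 199), (-2, 141), (2, 138), (6, 155), (10, 147), (14, 132), (18, 131), (22, 130), (26, 128), (30, 132), (34, 151), (38, 164), (42, 203), (46, 184), (50, 113), (54, 81), (58, 92)]
-16 38 [(-170, 168), (-166, 157), (-162, 56), (-158, 40), (-154, 50), (-150, 70), (-146, 46), (-142, 64), (-138, 63), (-134, 51), (-130, 60), (-126, 66), (-122, 55), (-118, 62), (-114, 63), (-110, 46), (-106, 74), (-102, 69), (-98, 50), (-94, 64), (-90, 45), (-86, 39), (-82, 34), (-78, 21), (-74, 23), (-70, 87), (-66, 78), (-62, 80), (-58, 81), (-54, 80), (-50, 88), (-46, 83), (-42, 88), (-38, 97), (-34, 84), (-30, 89), (-26, 100), (-22, 101), (-18, 139), (-14, 141), (-10, 146), (-6, 164), (-2, 141), (2, 144), (6, 149), (10, 139), (14, 144), (18, 140), (22, 143), (26, 135), (30, 138), (34, 139), (38, 137), (42, 142), (46, 159), (50, 139), (54, 134), (58, 126)]
```

The TCP stalled at -87.2 with the force rising, the wall at about -10 and the end at about 45, so it is on the stops. One tiny confirming nudge, then I'll retreat and lift.

>>> {"api": "carry_out", "payload": {"motion": [[0.05,0,0,0,0,0,1],[0,0,0,0,0,0,1],[0,0,0,0,0,0,1]]}}

```text
clock: 33.85
eef_pos: [555.2, -162.4, -19.0]
tool_rot: [-3.141, 0.002, 0.279]
contact_force: [-4.5, -2.3, 3.4]
width: 0.6
finger_force: 2.5
```

>>> {"api": "carry_out", "payload": {"motion": [[-0.3,0,0,0,0,0,1],[-1,0,0,0,0,0,1],[-2,0,0,0,0,0,1],[-3,0,0,0,0,0,1],[-2,0,-2,0,0,0,1],[0,0,-4,0,0,0,1],[0,0,-4.5,0,0,0,1],[0,0,-4.5,0,0,0,1],[-3,0,-3,0,0,0,1],[0,0,0,0,0,0,1],[0,0,0,0,0,0,1]]}}

```text
clock: 34.95
eef_pos: [447.9, -193.2, 161.7]
tool_rot: [3.141, -0.003, 0.279]
contact_force: [0.9, -0.1, -0.0]
width: 0.6
finger_force: 0.0
```

Run:
```python
from h import *
s=sense(); print(s["clock"],inv(s["eef_pos"]),s["contact_force"])
im=optics.camera("scene").astype(int); xs=np.arange(-90,62,2.)
for y,z in((0,38),(0,28),(-12,38)):
    uv=proj("scene",H(np.c_[xs,xs*0+y,xs*0+z])).round().astype(int)
    print(y,z,[(int(x),int(im[v,u].max())) for x,(u,v) in zip(xs,uv)])
# neighbours unchanged?
A=cv2.imread("pics/scene0.png")[:,:,::-1].astype(int); D=(abs(im-A).max(2)>40).astype(np.uint8)
D=cv2.morphologyEx(D,cv2.MORPH_OPEN,np.ones((3,3),np.uint8)); n,l,st,_=cv2.connectedComponentsWithStats(D); print(st[1:][st[1:,4]>25].tolist())
T=optics.camera("top").astype(int); B=cv2.imread("pics/top0.png")[:,:,::-1].astype(int)
D=(abs(T-B).max(2)>40).astype(np.uint8); D=cv2.morphologyEx(D,cv2.MORPH_OPEN,np.ones((3,3),np.uint8)); n,l,st,_=cv2.connectedComponentsWithStats(D); print("top",st[1:][st[1:,4]>25].tolist())
```

```text
34.95 [[-198.84306726   -0.6921352   161.72226376]] [ 0.86354549 -0.13312265 -0.00933836]
0 38 [(-90, 96), (-88, 99), (-86, 99), (-84, 101), (-82, 99), (-80, 99), (-78, 99), (-76, 98), (-74, 98), (-72, 106), (-70, 145), (-68, 145), (-66, 143), (-64, 145), (-62, 145), (-60, 139), (-58, 127), (-56, 127), (-54, 109), (-52, 130), (-50, 130), (-48, 130), (-46, 132), (-44, 132), (-42, 131), (-40, 130), (-38, 130), (-36, 130), (-34, 132), (-32, 132), (-30, 133), (-28, 129), (-26, 131), (-24, 133), (-22, 130), (-20, 130), (-18, 133), (-16, 129), (-14, 129), (-12, 136), (-10, 172), (-8, 172), (-6, 199), (-4, 144), (-2, 144), (0, 132), (2, 132), (4, 132), (6, 152), (8, 149), (10, 147), (12, 147), (14, 131), (16, 136), (18, 127), (20, 130), (22, 131), (24, 131), (26, 130), (28, 137), (30, 137), (32, 150), (34, 150), (36, 150), (38, 162), (40, 146), (42, 204), (44, 204), (46, 187), (48, 119), (50, 118), (52, 79), (54, 81), (56, 81), (58, 94), (60, 136)]
0 28 [(-90, 98), (-88, 98), (-86, 97), (-84, 97), (-82, 100), (-80, 100), (-78, 123), (-76, 151), (-74, 151), (-72, 143), (-70, 142), (-68, 142)
[... 1550 characters left out ...]
(52, 109), (54, 109), (56, 81), (58, 101), (60, 136)]
[[29, 0, 110, 115, 6281], [184, 0, 27, 30, 618], [216, 0, 105, 72, 2857], [223, 27, 36, 24, 452], [197, 35, 16, 28, 322], [0, 64, 31, 29, 630], [119, 67, 203, 252, 11327], [0, 95, 27, 19, 349], [175, 101, 5, 6, 26], [173, 109, 19, 28, 334], [0, 128, 61, 104, 3080], [54, 150, 15, 11, 76], [188, 162, 17, 5, 61], [55, 179, 20, 26, 282], [35, 243, 99, 65, 2806], [136, 251, 16, 18, 138]]
top [[353, 156, 13, 12, 125], [358, 170, 12, 13, 122], [285, 192, 224, 176, 16997], [351, 237, 282, 163, 18118], [469, 261, 5, 13, 46], [474, 260, 17, 12, 120], [598, 288, 42, 83, 1822], [321, 341, 14, 4, 45], [255, 345, 49, 55, 1650], [299, 380, 59, 20, 732]]
```

The cassette is home: wall at about -10, front end on the stops at about 45 and lip at about -77. The neighbouring items show no change, and the arm is clear.

```bash
python3 -c "
from rig import arm
print(arm.sign_off())"
```

```text
the job is handed in; nothing more can be done
None
```

The cassette was drawn fully out, turned end for end and gently slid home on the stops with the pull lip out of the mouth, and I have handed the job in at about 35 s; the camera check showed nothing else beside the housing disturbed.

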